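Zero a worn coffee grinder and back it off one turn

TASK

Zero the coffee grinder with the handwheel on its top: wind the wheel clockwise until you feel the burrs come together, gently, without jamming them, and pause there a moment. Then wind it back counter-clockwise: the wheel has loose play on its stem, so first take up the play until the stem bites, and only from there count one full turn, to within an eighth of a turn. Let go of the wheel and leave everything else on the bar where it is.

Things in the scene. Friction and masses are not known exactly. Their poses are not given: they have to be found in the camera images.
- grinder: white box-shaped grinder fixed to the bar, 180 (its x) x 120 (its y) x 195 high, spout and display on its front (-x); origin under its centre. At the start its burrs are 0.3 to 0.8 turn of the stem open. Once they touch, resistance climbs steeply but springily, by some 5 N at the crank handle per further 0.1 rad; past about 0.3 rad (some 25 N in all) they are jammed.
- grinder_top (a point): centre of the grinder's round dark top plate, 201 above the bar, on the wheel's upright axis; z up.
- wheel_hub (a point): black three-spoked handwheel, level, on an upright stem above the grinder's top: centre of its hub, on the turning axis, at the height of the rim's middle (240 above the bar). Rim centre-line radius 45, rim bar 10 thick; the hub's top is 8 above this point. Seen from above, clockwise closes the burrs, counter-clockwise opens them.
- stem_foot (a point): fixed point on the axis at the foot of the upright brass stem, 16 across, 200 above the bar. The wheel sits loosely on the stem: play of more than an eighth of a turn, size unknown, starting anywhere within it; under 1 N at the crank handle turns it there. With the play taken up either way the wheel drives the stem: about 11 N at the crank handle while it turns (0.5 N m), some 5 N when halted. The stem stays where it is left.
- crank_grip (a point): red upright crank handle on the wheel's rim, 45 from the axis, 18 across, 44 high, standing from 6 to 50 above the hub point; it spins freely on its own upright axis (its orientation means nothing), so a gripper can hold it and travel round the circle without turning. This point is on its axis, 32 above the hub point (272 above the bar).
- ring_top (a point): steel ring under the wheel, 72 across, carrying the upper burr: centre of its top face. It does not turn; the stem lifts it 1.5 per turn counter-clockwise, too little to be read well. With the burrs just touching it is 14.0 above the grinder_top point.
- hopper: loose clear square hopper, 130 x 130 x 100, taken off the grinder; origin under its centre. Leave it alone.
- portafilter: loose steel portafilter with a black handle, basket 68 across, handle towards -x of its frame, 180 from the basket's centre to the handle's end, 36 high; origin under its centre. Leave it alone.
- tamper: loose wooden-handled tamper, 58 across, 90 high; origin under its centre. Leave it alone.
- paper_cup: loose white paper cup, 80 across, 90 high; origin under its centre. Leave it alone.
- milk_jug: loose steel milk jug, 84 across, 100 high, handle at +y; origin under its centre. Leave it alone.
- dosing_cup: loose aluminium dosing cup, 56 across, 50 high; origin under its centre. Leave it alone.

How it is judged:
By the outcome, as a careful person would: the job done as asked, in the order asked, and still so for the second after the job is handed in, with the robot touching nothing.
It also fails if it takes over 67 s, if anything falls off the work surface, if the arm or the gripper's body presses on something with over 40 N, if the wrist force passes 120 N, or if a joint passes its speed limit or range.

ROBOT

A 7-joint arm with a two-finger parallel gripper is mounted at the origin on the work surface. World frame = base frame: x ahead of the robot, y to its left, z up, the work surface at z = 0. Lengths are in m, angles in rad, forces in N, time in s.
With the tool pointing down it reaches from about 0.4 to 0.85 m from the base axis. Payload 10.4 kg.
Tool frame: the origin (TCP) lies between the finger pads; the fingertips stand 19 mm ahead of it and the grasp point (between the pads) is the TCP; z points along the fingers, x is the direction in which the jaws open and shut, and the axes are right-handed (so a half turn about z gives the same grasp; the last joint's range is limited). The gripper opens to 87 mm and grips with 3 to 60 N. Pads are 19 mm wide; open, the fingers measure 117 mm over their backs; the gripper's body (75 mm by 190 mm) begins 51 mm behind the grasp point.
Start: joints at [1.267, 0.332, -0.065, 1.46, 0.022, 1.35, -0.088], TCP at [0.173, -0.601, 0.209] pointing down, gripper open.
Joint ranges: [-2.6, 2.6], [-0.5, 2.12], [-1.47, 1.34], [0.16, 2.42], [-1.27, 4.41], [0.06, 2.06], [-2.6, 2.6]. Speed limits (rad/s): [2.22, 2.22, 2.79, 2.79, 3.14, 3.14, 3.14].

INTERFACE

Orientations are given as a unit quaternion [x, y, z, w].
In Python, from bench import * gives the robot as it stands.
- The arm moves only by the tool step_arm, never from a script. Its argument "commands" is a list of rows, each a list of 6 numbers: the shift along the tool's x, y, z in m, then the turn, a rotation vector about the tool's x, y, z in rad. In form: [[tx, ty, tz, rx, ry, rz], ...]. A call has 1 to 12 rows; each row shifts and turns the commanded pose from where the row before left it, along the tool's axes as they then stand; what a row does not reach is not made up. A row lasts 1/10 s, in which the tool goes at most 50 mm and 8.59 degrees, less where a joint would pass 70% of its speed; a pose out of reach is approached as far as the arm can. A call with a gripper value outside its range is refused whole. "gripper" is the opening, from 0 (shut) to 1 (fully open), set as the call begins (left out, the last holds). The fingers move at their own pace and stop on an object; "grip_force" is the grip in N (left out, the last holds). Time passes only in rows, so rows that do not move let the fingers close. It gives the time, the measured TCP pose, the force and the opening at its end, in the units of the state.
- read_state(): the state, without advancing time (a new reading comes with each control period).
- camera(name): name is "scene" or "top" or "wrist"; returns the picture (384x512x3 uint8, red, green, blue); there is no depth.
- get_calibration(name): a dict with "fx", "fy", "cx", "cy" (pixels), "k1" (the pictures are not rectified: a ray, as slopes to the right and down, at radius r is drawn at 1 + k1 r^2 times it, then the intrinsics apply), "R" (3x3) and "t" (3): a world point X has camera coordinates R X + t. Camera axes: x right, y down, z forward; pixel columns grow to the right and rows downward; lengths in m; the calibration is good to about 2 mm. A picture is of the moment at which its call begins: read the wrist's pose just before it. get_calibration takes no time and is no camera call; for the wrist camera it gives the pose at the moment of the call.
- close_job(): hands the job in, once; it reports no verdict.
The state is a dict: "time": time; "joint_positions": joint angles; "joint_vel": joint speeds; "joint_torque": joint torques, N m; "ee_pos": TCP position; "eef_rot": TCP orientation; "ft_force": force on the tool from outside, world axes, zero at the start; "torque": the same for the moment, N m; "width": finger opening in m.
Only numpy, scipy, OpenCV 4.12 (cv2) and the standard library are available. Lean on these libraries where they do the work, as an engineer would, in place of code of your own. Each camera call takes 0.05 s, during which the arm holds its last target. There are 200 camera calls.

## Working session

There is one attempt and no reset: what is moved stays moved. The work goes in short steps, Python scripts to look and compute and a tool call to move; the robot and the scene stay as the last step left them, time stands still between calls to the robot, and variables do not carry over. Pictures are saved under pics/ and viewed, on a budget of 10 in all, crops included, one or two more only if the job needs it, and the job is handed in when it is done.

Besides the shell and the picture viewer there is one more tool, called by a JSON object that holds its "fn" and its "kwargs". step_arm: Moves the arm, as the interface text tells. Its arguments: {"type":"object","properties":{"commands":{"type":"array","items":{"type":"array","items":{"type":"number"}}},"gripper":{"type":"number"},"grip_force":{"type":"number"}},"required":["commands"]}

```bash
mkdir -p pics
cat > h.py <<'E'
from bench import *
import numpy as np, cv2
def ray(n,u,v):
    c=get_calibration(n); d=np.array([(u-c["cx"])/c["fx"],(v-c["cy"])/c["fy"]]); s=d.copy()
    for _ in range(20): s=d/(1+c["k1"]*(s@s))
    R=np.array(c["R"]);t=np.array(c["t"])
    return -R.T@t, R.T@np.array([s[0],s[1],1])
def onplane(n,u,v,z):
    o,d=ray(n,u,v); return o+d*(z-o[2])/d[2]
def two(a,b):
    (o1,d1),(o2,d2)=a,b
    k=np.linalg.lstsq(np.c_[d1,-d2],o2-o1,rcond=None)[0]
    p,q=o1+k[0]*d1,o2+k[1]*d2
    return (p+q)/2,np.linalg.norm(p-q)
def red(im):
    h=cv2.cvtColor(im,cv2.COLOR_RGB2HSV)
    m=(((h[...,0]<8)|(h[...,0]>172))&(h[...,1]>140)&(h[...,2]>60)).astype(np.uint8)
    n,l,s,c=cv2.connectedComponentsWithStats(m)
    return m,[(s[i].tolist(),c[i].round(1).tolist()) for i in range(1,n) if s[i][4]>15]
E
python3 - <<'E'
from h import *
print(read_state())
ims=[]
for n in("scene","top"):
    im=camera(n); print(n,red(im)[1]); ims.append(im); c=get_calibration(n); print(c)
    cv2.imwrite(f"pics/{n}.png",im[...,::-1])
E
```

```text
{'time': 0.0, 'joint_positions': array([ 1.26741187,  0.33285707, -0.06471539,  1.46095923,  0.02164315,
        1.34988995, -0.08850458]), 'joint_vel': array([ 0.00039209,  0.00045951, -0.00117778,  0.00095216,  0.00173347,
        0.00050131, -0.000446  ]), 'joint_torque': array([-5.85537055e-04, -6.23259902e+01,  2.40615837e-02, -3.89899278e+01,
       -6.14486821e-02,  3.97028332e-02,  1.26800146e-04]), 'ee_pos': array([ 0.17306683, -0.6001326 ,  0.2079547 ]), 'eef_rot': array([ 7.99108271e-01, -6.01186718e-01, -5.95636164e-04, -3.83376285e-04]), 'ft_force': array([-0.31901233, -0.20526488,  0.2712502 ]), 'torque': array([-0.0433238 ,  0.01279062, -0.00200199]), 'width': 0.08697141632345182}
scene [([179, 151, 7, 16, 77], [182.6, 158.1])]
{'fx': 367.11764722827513, 'fy': 367.11764722827513, 'cx': 252.69363303263313, 'cy': 193.46182613350706, 'k1': -0.10374818514077014, 'R': array([[-0.35844135,  0.93340531, -0.01656281],
       [ 0.57143657,  0.20534131, -0.79454087],
       [-0.73822764, -0.2942609 , -0.60698474]]), 't': array([ 0.14583136, -0.15541012,  1.53435477])}
top [([330, 179, 7, 6, 32], [332.7, 181.6])]
{'fx': 366.0432990547449, 'fy': 366.0432990547449, 'cx': 258.317362524415, 'cy': 190.59165419651126, 'k1': -0.08867703649034349, 'R': array([[-0.0236869 , -0.99955678,  0.01803286],
       [-0.99149545,  0.0211793 , -0.12840643],
       [ 0.1279676 , -0.02092105, -0.99155767]]), 't': array([0.02847698, 0.54285389, 1.09356339])}
```

View pics/scene.png

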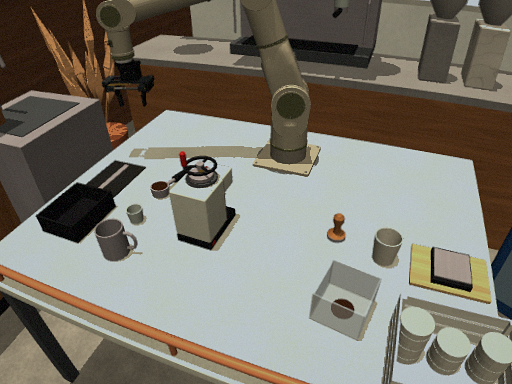

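View pics/top.png

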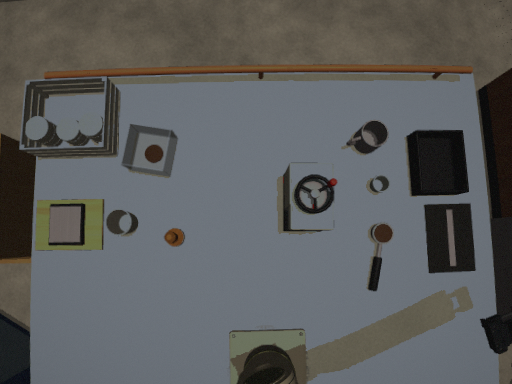

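The scene view shows the grinder with its wheel at about (200,170) and the red handle at (182,158). In the top view the wheel is centred near (315,194) and the handle is at (333,182).

Run:
```python
from h import *
im=cv2.imread("pics/top.png"); g=cv2.cvtColor(im,cv2.COLOR_BGR2GRAY)
m=(g<60).astype(np.uint8); m[:165]=0;m[225:]=0;m[:,:291]=0;m[:,345:]=0
cs,_=cv2.findContours(m,cv2.RETR_EXTERNAL,cv2.CHAIN_APPROX_NONE)
c=max(cs,key=cv2.contourArea); e=cv2.fitEllipse(c); print(e)
hub=onplane("top",*e[0],0.243);print("hub",hub)
print("radius",[np.linalg.norm(onplane("top",*(p[0]),0.24)[:2]-hub[:2]).round(4) for p in c[::8]])
for z in(.272,.29):print("red top",onplane("top",332.7,181.6,z))
p=onplane("scene",182.6,158.1,.268);print("red scene",p)
print("two",two(ray("top",332.7,181.6),ray("scene",182.6,158.1)))
st=read_state();from scipy.spatial.transform import Rotation as R
print(R.from_quat(st["eef_rot"]).as_matrix().round(3))
cw=get_calibration("wrist");print("wristcam",-np.array(cw["R"]).T@cw["t"])
```

```text
((314.2457275390625, 193.51126098632812), (37.04471206665039, 42.0823860168457), 56.829833984375)
hub [ 0.50606044 -0.12002563  0.243     ]
radius [np.float64(0.0492), np.float64(0.0477), np.float64(0.0486), np.float64(0.051), np.float64(0.0519), np.float64(0.0503), np.float64(0.0497), np.float64(0.0479), np.float64(0.0469), np.float64(0.0467), np.float64(0.0485), np.float64(0.0538), np.float64(0.0548), np.float64(0.0581), np.float64(0.0489), np.float64(0.0479)]
red top [ 0.53108873 -0.16186594  0.272     ]
red top [ 0.528391   -0.15774715  0.29      ]
red scene [ 0.52788667 -0.16029172  0.268     ]
two (array([ 0.53057586, -0.16060658,  0.26989185]), np.float64(0.003723639091944895))
[[ 0.277 -0.961 -0.   ]
 [-0.961 -0.277  0.001]
 [-0.001  0.    -1.   ]]
wristcam [ 0.24199045 -0.58168961  0.38391237]
```

{"fn": "step_arm", "kwargs": {"commands": [[0, 0, -0.048, 0, 0, 0.0935], [0, 0, -0.048, 0, 0, 0.0935], [0, 0, -0.046, 0, 0, 0.0935], [-0.032, -0.024, 0, 0, 0, 0], [-0.032, -0.024, 0, 0, 0, 0], [-0.032, -0.024, 0, 0, 0, 0], [-0.032, -0.024, 0, 0, 0, 0], [-0.032, -0.024, 0, 0, 0, 0], [-0.032, -0.024, 0, 0, 0, 0], [-0.032, -0.024, 0, 0, 0, 0], [-0.032, -0.024, 0, 0, 0, 0], [-0.032, -0.024, 0, 0, 0, 0]]}}

```text
time: 1.3
ee_pos: [0.3897, -0.311, 0.3505]
eef_rot: [0.707, -0.707, -0.0, 0.0]
ft_force: [0.6, -0.3, 0.4]
width: 0.0867
```

{"fn": "step_arm", "kwargs": {"commands": [[-0.038, -0.024, 0, 0, 0, 0], [-0.038, -0.024, 0, 0, 0, 0], [-0.038, -0.024, 0, 0, 0, 0], [-0.038, -0.024, 0, 0, 0, 0], [0, 0, 0, 0, 0, 0], [0, 0, 0, 0, 0, 0], [0, 0, 0, 0, 0, 0]]}}

```text
time: 2.0
ee_pos: [0.4846, -0.1615, 0.3505]
eef_rot: [-0.707, 0.708, 0.0, -0.0]
ft_force: [0.1, 0.2, -0.2]
width: 0.0866
```

Run:
```python
from h import *
from scipy.spatial.transform import Rotation as R
st=read_state();print(st["time"],st["ee_pos"],st["ft_force"],st["joint_positions"].round(2)); print(R.from_quat(st["eef_rot"]).as_matrix().round(3))
im=camera("wrist"); print(red(im)[1]); cv2.imwrite("pics/w1.png",im[...,::-1])
for b in red(im)[1]: print(onplane("wrist",*b[1],.28))
```

```text
2.0 [ 0.48457103 -0.16154313  0.35045287] [ 0.12008581  0.15282973 -0.19946437] [ 0.68  0.07 -0.47  1.49  0.03  1.59 -1.36]
[[-0.001 -1.    -0.001]
 [-1.     0.001 -0.   ]
 [ 0.     0.001 -1.   ]]
[([239, 138, 20, 23, 350], [248.9, 149.1])]
[ 0.52809929 -0.16065983  0.28      ]
```

View pics/w1.png

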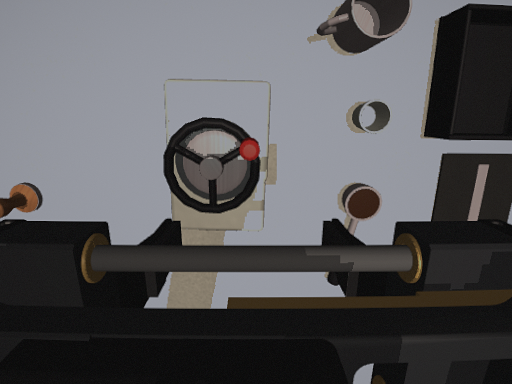

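The wrist view is clear. The wheel spans about (164–260, 118–213), the hub is at (211,167) and the red handle is at (249,149).

Run:
```python
from h import *
im=cv2.imread("pics/w1.png"); g=cv2.cvtColor(im,cv2.COLOR_BGR2GRAY)
m=(g<50).astype(np.uint8); m[:112]=0;m[217:]=0;m[:,:158]=0;m[:,268:]=0
cs,_=cv2.findContours(m,cv2.RETR_EXTERNAL,cv2.CHAIN_APPROX_NONE)
c=max(cs,key=cv2.contourArea)
P=np.array([onplane("wrist",*p[0],.24)[:2] for p in c])
from scipy.optimize import least_squares
f=least_squares(lambda q:np.linalg.norm(P-q[:2],axis=1)-q[2],[.506,-.12,.05],loss="soft_l1",f_scale=.001);print("rim",f.x)
rim=f.x[:2]
print("hub disc",onplane("wrist",210.5,168,.248))
for z in(.272,.28,.286):
  p=onplane("wrist",248.9,149.1,z)[:2]; print(z,p,np.linalg.norm(p-rim),np.arctan2(*(p-rim)[::-1]))
```

```text
rim [ 0.51098744 -0.12912118  0.03976058]
hub disc [ 0.50583646 -0.12213097  0.248     ]
0.272 [ 0.52718718 -0.16058768] 0.03539169203070232 -1.095359176024596
0.28 [ 0.52809929 -0.16065983] 0.035881767829267365 -1.073677250860487
0.286 [ 0.52878337 -0.16071394] 0.03626013051728882 -1.0578058495439049
```

Run:
```python
from h import *
from scipy.optimize import least_squares
im=cv2.imread("pics/w1.png"); g=cv2.cvtColor(im,cv2.COLOR_BGR2GRAY)
for th in (50,70,90):
  m=(g<th).astype(np.uint8); m[:112]=0;m[217:]=0;m[:,:158]=0;m[:,268:]=0
  P=[]
  for a in np.arange(0,2*np.pi,.05):   # outermost dark pixel along spokes from centre
    k=[r for r in np.arange(30,56,.5) if m[int(round(166+r*np.sin(a))),int(round(212+r*np.cos(a)))]]
    if k: P.append(onplane("wrist",212+k[-1]*np.cos(a),166+k[-1]*np.sin(a),.241)[:2])
  P=np.array(P)
  f=least_squares(lambda q:np.linalg.norm(P-q[:2],axis=1)-q[2],[.506,-.12,.05],loss="soft_l1",f_scale=.0007);print(th,len(P),f.x,np.median(abs(f.fun)))
  p=np.array([.5281,-.1607]);print(np.linalg.norm(p-f.x[:2]),np.arctan2(*(p-f.x[:2])[::-1]))
```

```text
50 123 [ 0.50585337 -0.12198026  0.0487533 ] 0.00029548001238648147
0.044655691217263246 -1.0492962610407972
70 126 [ 0.50567751 -0.12204334  0.04905343] 0.00029037438525993803
0.044688984175991986 -1.0451810209197574
90 126 [ 0.50573631 -0.12212256  0.04929873] 0.00039323761297026597
0.04459095925851399 -1.045430256607021
```

{"fn": "step_arm", "kwargs": {"commands": [[0, -0.022, 0.005, 0, 0, 0], [-0.0007, -0.0215, 0.01, 0, 0, 0], [0, 0, 0.02, 0, 0, 0], [0, 0, 0.02, 0, 0, 0], [0, 0, 0.0155, 0, 0, 0], [0, 0, 0.005, 0, 0, 0], [0, 0, 0, 0, 0, 0]]}}

```text
time: 2.75
ee_pos: [0.528, -0.1606, 0.2749]
eef_rot: [-0.707, 0.708, 0.0, -0.0]
ft_force: [0.1, 1.4, -0.1]
width: 0.0869
```

{"fn": "step_arm", "kwargs": {"commands": [[0, 0, 0, 0, 0, 0], [0, 0, 0, 0, 0, 0], [0, 0, 0, 0, 0, 0], [0, 0, 0, 0, 0, 0], [0, 0, 0, 0, 0, 0], [0, 0, 0, 0, 0, 0]], "gripper": 0, "grip_force": 40}}

```text
time: 3.35
ee_pos: [0.5286, -0.1597, 0.2753]
eef_rot: [0.707, -0.707, 0.0, 0.0]
ft_force: [-0.0, 0.5, -0.2]
width: 0.0466
```

{"fn": "step_arm", "kwargs": {"commands": [[0, 0, 0, 0, 0, 0], [0, 0, 0, 0, 0, 0], [0, 0, 0, 0, 0, 0], [0, 0, 0, 0, 0, 0], [0, 0, 0, 0, 0, 0], [0, 0, 0, 0, 0, 0]]}}

```text
time: 3.95
ee_pos: [0.5291, -0.1597, 0.2763]
eef_rot: [0.707, -0.707, 0.001, -0.0]
ft_force: [-0.9, -0.1, 5.9]
width: 0.003
```

```bash
cat >> h.py <<'E'
H=np.array([.5058,-.1220])
def stat():
    s=read_state();d=s["ee_pos"][:2]-H;r=np.linalg.norm(d);a=np.arctan2(d[1],d[0]);F=s["ft_force"]
    print(f"t {s['time']:.2f} ee {s['ee_pos'].round(4)} ang {a:.3f} r {r:.4f} F {F.round(1)} Ft(ccw+) {-F[0]*np.sin(a)+F[1]*np.cos(a):.1f} Fr {F[0]*np.cos(a)+F[1]*np.sin(a):.1f} w {s['width']:.4f}")
def arc(a0,a1,n,cmd=None,r=.0447):
    "rows (tool frame) following handle circle; tool dx=-wy, dy=-wx"
    A=np.linspace(a0,a1,n+1)
    P=H+r*np.c_[np.cos(A),np.sin(A)]
    if cmd is not None: P[0]=cmd
    D=np.diff(P,axis=0)
    print("[" + ", ".join(f"[{-d[1]:.4f}, {-d[0]:.4f}, 0, 0, 0, 0]" for d in D)+"]", "end cmd",P[-1].round(4))
E
python3 - <<'E'
from h import *
stat()
arc(-1.047,-1.047-.72,12)
E
```

```text
t 3.95 ee [ 0.5291 -0.1597  0.2763] ang -1.017 r 0.0444 F [-0.9 -0.1  5.9] Ft(ccw+) -0.8 Fr -0.4 w 0.0030
[[0.0013, 0.0024, 0, 0, 0, 0], [0.0011, 0.0024, 0, 0, 0, 0], [0.0010, 0.0025, 0, 0, 0, 0], [0.0008, 0.0026, 0, 0, 0, 0], [0.0007, 0.0026, 0, 0, 0, 0], [0.0005, 0.0026, 0, 0, 0, 0], [0.0004, 0.0027, 0, 0, 0, 0], [0.0002, 0.0027, 0, 0, 0, 0], [0.0000, 0.0027, 0, 0, 0, 0], [-0.0001, 0.0027, 0, 0, 0, 0], [-0.0003, 0.0027, 0, 0, 0, 0], [-0.0004, 0.0026, 0, 0, 0, 0]] end cmd [ 0.4971 -0.1658]
```

Run:
```python
from h import *
stat()
a=camera("wrist"); b=camera("scene"); print(red(a)[1],red(b)[1])
b=cv2.resize(b[110:250,130:270],(384,384),interpolation=cv2.INTER_CUBIC)
cv2.imwrite("pics/w2.png",np.hstack([cv2.resize(a,(416,384)),b])[...,::-1])
```

```text
t 3.95 ee [ 0.5291 -0.1597  0.2763] ang -1.017 r 0.0444 F [-0.9 -0.1  5.9] Ft(ccw+) -0.8 Fr -0.4 w 0.0030
[([240, 205, 21, 41, 372], [250.6, 219.5])] [([180, 153, 6, 14, 63], [182.8, 159.6])]
```

View pics/w2.png

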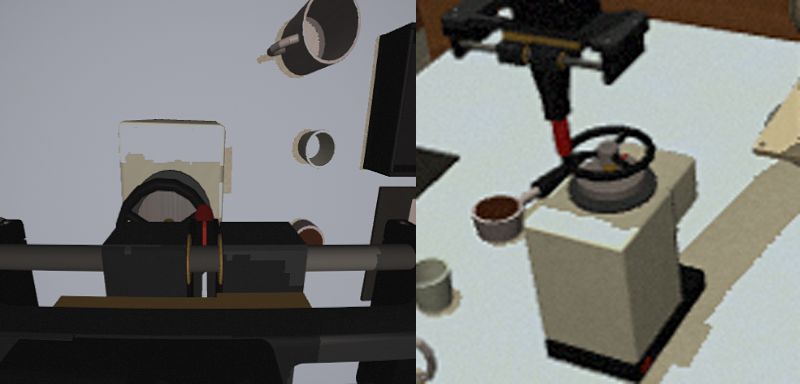

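Run:
```python
from h import *
def pj(n,X):
    c=get_calibration(n);p=np.array(c["R"])@X+c["t"];s=p[:2]/p[2];s=s*(1+c["k1"]*(s@s));return (s*c["fx"]+[c["cx"],c["cy"]]).round(1)
e=read_state()["ee_pos"]
for n in("scene","wrist"):
    print(n,"tcp",pj(n,e),"tip",pj(n,e-[0,0,.019]),"hub",pj(n,np.array([*H,.24])))
    for z in(.246,.272,.29): print(z,pj(n,np.array([.5281,-.1607,z])))
# measured red extents
a=cv2.imread("pics/scene.png")[...,::-1]; m,_=red(a); ys,xs=np.nonzero(m); print(xs.min(),xs.max(),ys.min(),ys.max(),[ (y,xs[ys==y].min(),xs[ys==y].max()) for y in range(151,168,3)])
w=camera("wrist");m,_=red(w); ys,xs=np.nonzero(m);print([ (y,xs[ys==y].min(),xs[ys==y].max()) for y in range(205,246,4)])
c=w[180:310,180:320]; cv2.imwrite("pics/w3.png",cv2.resize(c,(700,560)if 0 else (600,557),interpolation=cv2.INTER_CUBIC)[...,::-1])
```

```text
scene tcp [182.2 155.9] tip [183.1 161.6] hub [199.3 164.9]
0.246 [183.4 164.7]
0.272 [182.3 156.9]
0.29 [181.4 151.4]
wrist tcp [250.  227.2] tip [250.1 217.4] hub [203.7 237.1]
0.246 [251.5 213.6]
0.272 [251.5 226.3]
0.29 [251.5 237.2]
115 214 139 244 [(151, np.int64(181), np.int64(183)), (154, np.int64(179), np.int64(184)), (157, np.int64(180), np.int64(185)), (160, np.int64(181), np.int64(185)), (163, np.int64(181), np.int64(185)), (166, np.int64(183), np.int64(206))]Traceback (most recent call last):
  File "<stdin>", line 10, in <module>
    return umr_minimum(a, axis, None, out, keepdims, initial, where)
ValueError: zero-size array to reduction operation minimum which has no identity
```

Run:
```python
from h import *
w=camera("wrist"); c=w[180:310,180:320]; cv2.imwrite("pics/w3.png",cv2.resize(c,(600,557),interpolation=cv2.INTER_CUBIC)[...,::-1])
```

```text
(no output)
```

View pics/w3.png

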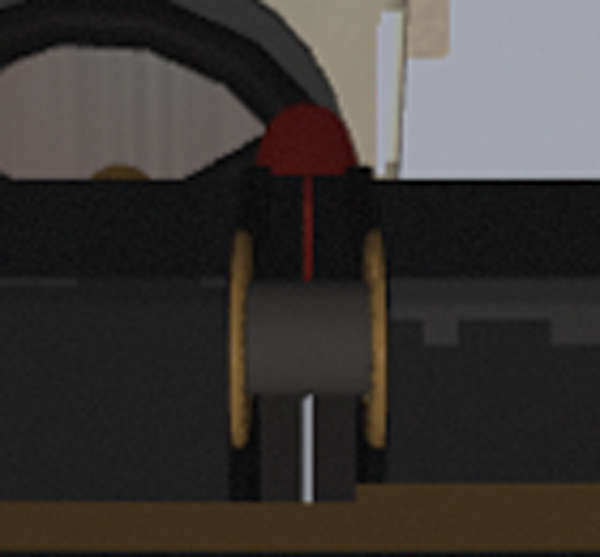

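Run:
```python
from h import *
w=camera("scene"); c=w[125:185,155:225]; cv2.imwrite("pics/s4.png",cv2.resize(c,(700,600),interpolation=cv2.INTER_NEAREST)[...,::-1]); stat()
```

```text
t 4.20 ee [ 0.5291 -0.1596  0.2763] ang -1.016 r 0.0443 F [-0.2  0.1  5.7] Ft(ccw+) -0.1 Fr -0.2 w 0.0003
```

View pics/s4.png

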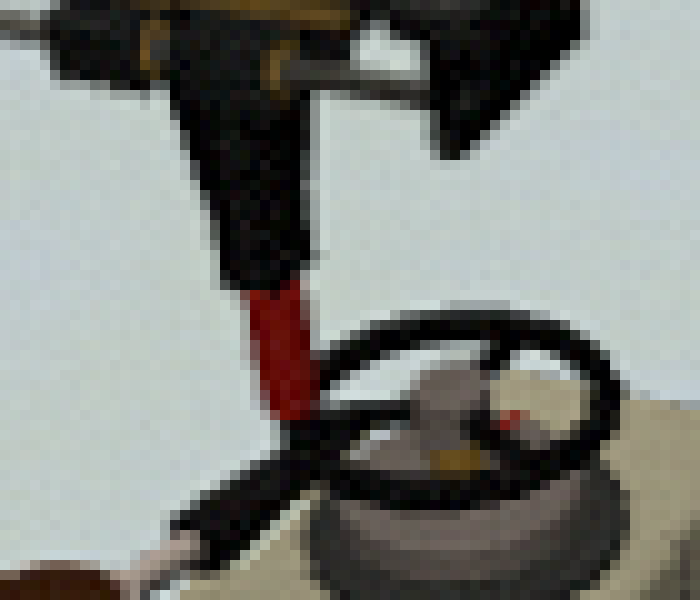

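Run:
```python
from h import *
c=get_calibration("wrist");print(c["fx"],c["k1"]);cam=-np.array(c["R"]).T@c["t"];print(cam,np.array(c["R"]).round(3))
# w1 camera pose: same R, shifted
def pj(X,dz=0,t0=None):
    C=(cam if t0 is None else t0)+[0,0,dz]
    p=np.array(c["R"])@(np.array(X)-C);s=p[:2]/p[2];s=s*(1+c["k1"]*(s@s));return (s*c["fx"]+[c["cx"],c["cy"]]).round(1)
w1=cam+np.array([.4846,-.1615,.3505])-[.5291,-.1597,.2763]
for dz in(0,.027):
  print("dz",dz,"w2 rim top",pj([H[0]+.05,H[1],.24],dz),"rim left",pj([H[0],H[1]+.05,.24],dz),"handle base",pj([.5281,-.1607,.246],dz),"front",pj([.5371,-.1607,.246],dz),"handle top",pj([.5281,-.1607,.29],dz),pj([.5371,-.1607,.29],dz))
  print("   w1 rim L/R",pj([H[0],H[1]+.05,.24],dz,w1),pj([H[0],H[1]-.05,.24],dz,w1),"far edge w2",[pj([H[0]+.09,H[1]+s*.06,.195],dz) for s in(1,-1)],"w1",[pj([H[0]+.09,H[1]+s*.06,.195],dz,w1) for s in(1,-1)])
```

```text
283.9820073228505 -0.038777800773532996
[ 0.60040108 -0.16052217  0.45226617] [[ 0.001 -1.    -0.   ]
 [-0.966 -0.001  0.259]
 [-0.259  0.    -0.966]]
dz 0 w2 rim top [200.9 176.6] rim left [142.5 236.9] handle base [251.5 213.6] front [251.5 202.4] handle top [251.6 237.2] [251.6 223.5]
   w1 rim L/R [163.1 167. ] [260.8 166.9] far edge w2 [array([140.3, 122. ]), array([275.7, 121.7])] w1 [array([160.4,  79.3]), array([269.3,  78.9])]
dz 0.027 w2 rim top [206.3 170.1] rim left [153.5 224.6] handle base [251.5 203.2] front [251.5 193.1] handle top [251.6 221.5] [251.6 209.5]
   w1 rim L/R [170.4 162.8] [260.  162.7] far edge w2 [array([150.7, 121.4]), array([273.4, 121.2])] w1 [array([167.4,  82.1]), array([267.9,  81.8])]
```

The fingertips ended on top of the handle: they sit about 26 mm higher than the stated tool geometry implies, and both the scene and wrist pixels agree on that. I'll lift, half open, then go lower in small steps while watching the force.

{"fn": "step_arm", "kwargs": {"commands": [[0, 0, -0.01, 0, 0, 0], [0, 0, -0.01, 0, 0, 0], [0, 0, 0, 0, 0, 0], [0, 0, 0, 0, 0, 0], [0, 0, 0, 0, 0, 0], [0, 0, 0, 0, 0, 0], [0, 0, 0, 0, 0, 0], [0, 0, 0, 0, 0, 0]], "gripper": 0.55}}

```text
time: 5.0
ee_pos: [0.5285, -0.1597, 0.2951]
eef_rot: [0.707, -0.707, -0.0, 0.0]
ft_force: [0.0, -0.8, -0.7]
width: 0.0466
```

{"fn": "step_arm", "kwargs": {"commands": [[0, 0, 0.01, 0, 0, 0], [0, 0, 0.01, 0, 0, 0], [0, 0, 0.003, 0, 0, 0], [0, 0, 0.003, 0, 0, 0], [0, 0, 0.002, 0, 0, 0], [0, 0, 0.002, 0, 0, 0], [0, 0, 0, 0, 0, 0]]}}

```text
time: 5.7
ee_pos: [0.5285, -0.1597, 0.2651]
eef_rot: [0.707, -0.707, 0.0, 0.0]
ft_force: [0.3, -1.0, 0.2]
width: 0.0479
```

Run:
```python
from h import *
stat(); w=camera("scene"); v=camera("wrist")
c=cv2.resize(w[125:185,155:225],(400,343),interpolation=cv2.INTER_NEAREST);d=cv2.resize(v[150:322,156:356],(400,343))
cv2.imwrite("pics/s5.png",np.hstack([c,d])[...,::-1]); stat()
```

```text
t 5.70 ee [ 0.5285 -0.1597  0.2651] ang -1.028 r 0.0441 F [ 0.3 -1.   0.2] Ft(ccw+) -0.3 Fr 1.0 w 0.0479
t 5.80 ee [ 0.5287 -0.1598  0.2654] ang -1.026 r 0.0441 F [-0.4  0.1  1.1] Ft(ccw+) -0.3 Fr -0.3 w 0.0478
```

View pics/s5.png

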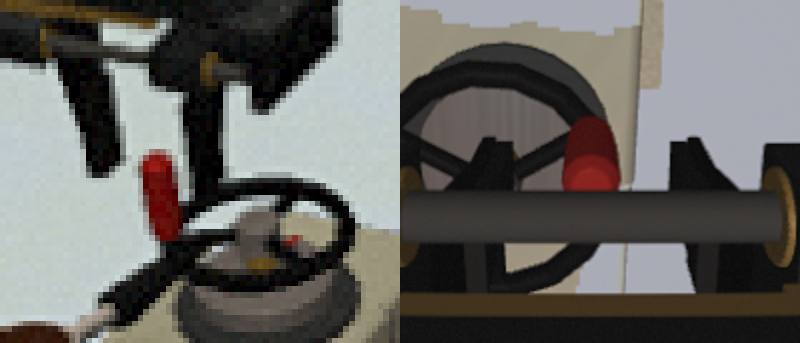

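In the scene crop the fingertips now straddle the handle but overlap only its upper 40% or so. In the wrist crop it is centred between them. I'll go a bit lower, then close.

{"fn": "step_arm", "kwargs": {"commands": [[0, 0, 0.004, 0, 0, 0], [0, 0, 0.004, 0, 0, 0], [0, 0, 0.003, 0, 0, 0], [0, 0, 0, 0, 0, 0]]}}

```text
time: 6.2
ee_pos: [0.5283, -0.1597, 0.2536]
eef_rot: [0.707, -0.707, -0.0, 0.0]
ft_force: [-1.0, 0.4, 0.1]
width: 0.0479
```

{"fn": "step_arm", "kwargs": {"commands": [[0, 0, 0, 0, 0, 0], [0, 0, 0, 0, 0, 0], [0, 0, 0, 0, 0, 0], [0, 0, 0, 0, 0, 0], [0, 0, 0, 0, 0, 0], [0, 0, 0, 0, 0, 0]], "gripper": 0, "grip_force": 40}}

```text
time: 6.8
ee_pos: [0.5286, -0.1597, 0.2543]
eef_rot: [0.707, -0.707, 0.0, -0.0]
ft_force: [0.5, -0.3, 0.4]
width: 0.0168
```

Run:
```python
from h import *
stat()
```

```text
t 6.80 ee [ 0.5286 -0.1597  0.2543] ang -1.026 r 0.0441 F [ 0.5 -0.3  0.4] Ft(ccw+) 0.3 Fr 0.5 w 0.0168
```

Run:
```python
from h import *
arc(-1.03,-1.03-.72,12,cmd=[.5285,-.1598])
```

```text
[[0.0018, 0.0020, 0, 0, 0, 0], [0.0012, 0.0024, 0, 0, 0, 0], [0.0010, 0.0025, 0, 0, 0, 0], [0.0009, 0.0025, 0, 0, 0, 0], [0.0007, 0.0026, 0, 0, 0, 0], [0.0006, 0.0026, 0, 0, 0, 0], [0.0004, 0.0027, 0, 0, 0, 0], [0.0002, 0.0027, 0, 0, 0, 0], [0.0001, 0.0027, 0, 0, 0, 0], [-0.0001, 0.0027, 0, 0, 0, 0], [-0.0002, 0.0027, 0, 0, 0, 0], [-0.0004, 0.0027, 0, 0, 0, 0]] end cmd [ 0.4978 -0.166 ]
```

{"fn": "step_arm", "kwargs": {"commands": [[0, 0, 0, 0, 0, 0], [0.0018, 0.002, 0, 0, 0, 0], [0.0012, 0.0024, 0, 0, 0, 0], [0.001, 0.0025, 0, 0, 0, 0], [0.0009, 0.0025, 0, 0, 0, 0], [0.0007, 0.0026, 0, 0, 0, 0], [0, 0, 0, 0, 0, 0]]}}

```text
time: 7.5
ee_pos: [0.5162, -0.1651, 0.2542]
eef_rot: [0.707, -0.707, -0.0, 0.0]
ft_force: [-0.1, 3.9, -0.6]
width: 0.0171
```

Run:
```python
from h import *
stat()
im=camera("top");print(red(im)[1])
```

```text
t 7.50 ee [ 0.5162 -0.1651  0.2542] ang -1.335 r 0.0443 F [-0.1  3.9 -0.6] Ft(ccw+) 0.9 Fr -3.8 w 0.0171
[]
```

{"fn": "step_arm", "kwargs": {"commands": [[0.0006, 0.0026, 0, 0, 0, 0], [0.0004, 0.0027, 0, 0, 0, 0], [0.0002, 0.0027, 0, 0, 0, 0], [0.0001, 0.0027, 0, 0, 0, 0], [-0.0001, 0.0027, 0, 0, 0, 0], [-0.0002, 0.0027, 0, 0, 0, 0], [-0.0004, 0.0027, 0, 0, 0, 0]]}}

```text
time: 8.25
ee_pos: [0.4978, -0.1656, 0.2542]
eef_rot: [0.707, -0.707, 0.0, -0.0]
ft_force: [0.4, 5.2, -1.5]
width: 0.0167
```

Run:
```python
from h import *
stat()
arc(-1.75,-1.75-.72,12)
arc(-2.47,-2.47-.72,12)
```

```text
t 8.25 ee [ 0.4978 -0.1656  0.2542] ang -1.752 r 0.0443 F [ 0.4  5.2 -1.5] Ft(ccw+) -0.5 Fr -5.2 w 0.0167
[[-0.0006, 0.0026, 0, 0, 0, 0], [-0.0007, 0.0026, 0, 0, 0, 0], [-0.0009, 0.0025, 0, 0, 0, 0], [-0.0010, 0.0025, 0, 0, 0, 0], [-0.0012, 0.0024, 0, 0, 0, 0], [-0.0013, 0.0023, 0, 0, 0, 0], [-0.0014, 0.0023, 0, 0, 0, 0], [-0.0016, 0.0022, 0, 0, 0, 0], [-0.0017, 0.0021, 0, 0, 0, 0], [-0.0018, 0.0020, 0, 0, 0, 0], [-0.0019, 0.0019, 0, 0, 0, 0], [-0.0020, 0.0017, 0, 0, 0, 0]] end cmd [ 0.4708 -0.1498]
[[-0.0021, 0.0016, 0, 0, 0, 0], [-0.0022, 0.0015, 0, 0, 0, 0], [-0.0023, 0.0013, 0, 0, 0, 0], [-0.0024, 0.0012, 0, 0, 0, 0], [-0.0025, 0.0010, 0, 0, 0, 0], [-0.0025, 0.0009, 0, 0, 0, 0], [-0.0026, 0.0007, 0, 0, 0, 0], [-0.0026, 0.0006, 0, 0, 0, 0], [-0.0026, 0.0004, 0, 0, 0, 0], [-0.0027, 0.0003, 0, 0, 0, 0], [-0.0027, 0.0001, 0, 0, 0, 0], [-0.0027, -0.0000, 0, 0, 0, 0]] end cmd [ 0.4612 -0.1198]
```

{"fn": "step_arm", "kwargs": {"commands": [[-0.0011, 0.0026, 0, 0, 0, 0], [-0.0007, 0.0026, 0, 0, 0, 0], [-0.0009, 0.0025, 0, 0, 0, 0], [-0.001, 0.0025, 0, 0, 0, 0], [-0.0012, 0.0024, 0, 0, 0, 0], [-0.0013, 0.0023, 0, 0, 0, 0]]}}

```text
time: 8.85
ee_pos: [0.4828, -0.1598, 0.2543]
eef_rot: [0.707, -0.707, 0.0, 0.0]
ft_force: [1.7, 2.9, -1.8]
width: 0.017
```

{"fn": "step_arm", "kwargs": {"commands": [[-0.0014, 0.0023, 0, 0, 0, 0], [-0.0016, 0.0022, 0, 0, 0, 0], [-0.0017, 0.0021, 0, 0, 0, 0], [-0.0018, 0.002, 0, 0, 0, 0], [-0.0019, 0.0019, 0, 0, 0, 0], [-0.002, 0.0017, 0, 0, 0, 0]]}}

```text
time: 9.45
ee_pos: [0.472, -0.151, 0.2545]
eef_rot: [-0.707, 0.707, -0.002, 0.0]
ft_force: [11.7, -5.1, -8.0]
width: 0.0169
```

```bash
sed -i 's/H=np.array(\[.5058,-.1220\])/H=np.array([.5058,-.1215])/' h.py
python3 - <<'E'
from h import *
stat()
E
```

```text
t 9.45 ee [ 0.472  -0.151   0.2545] ang -2.424 r 0.0449 F [11.7 -5.1 -8. ] Ft(ccw+) 11.5 Fr -5.5 w 0.0169
```

Run:
```python
from h import *
arc(-2.47,-3.19,12,cmd=[.4708,-.1493],r=.0445)
arc(-3.19,-3.91,12,r=.0445)
```

```text
[[-0.0022, 0.0014, 0, 0, 0, 0], [-0.0022, 0.0015, 0, 0, 0, 0], [-0.0023, 0.0013, 0, 0, 0, 0], [-0.0024, 0.0012, 0, 0, 0, 0], [-0.0025, 0.0010, 0, 0, 0, 0], [-0.0025, 0.0009, 0, 0, 0, 0], [-0.0026, 0.0007, 0, 0, 0, 0], [-0.0026, 0.0006, 0, 0, 0, 0], [-0.0026, 0.0004, 0, 0, 0, 0], [-0.0027, 0.0003, 0, 0, 0, 0], [-0.0027, 0.0001, 0, 0, 0, 0], [-0.0027, -0.0000, 0, 0, 0, 0]] end cmd [ 0.4614 -0.1193]
[[-0.0027, -0.0002, 0, 0, 0, 0], [-0.0026, -0.0004, 0, 0, 0, 0], [-0.0026, -0.0005, 0, 0, 0, 0], [-0.0026, -0.0007, 0, 0, 0, 0], [-0.0025, -0.0008, 0, 0, 0, 0], [-0.0025, -0.0010, 0, 0, 0, 0], [-0.0024, -0.0011, 0, 0, 0, 0], [-0.0023, -0.0013, 0, 0, 0, 0], [-0.0023, -0.0014, 0, 0, 0, 0], [-0.0022, -0.0015, 0, 0, 0, 0], [-0.0021, -0.0017, 0, 0, 0, 0], [-0.0020, -0.0018, 0, 0, 0, 0]] end cmd [ 0.4738 -0.0906]
```

{"fn": "step_arm", "kwargs": {"commands": [[-0.0022, 0.0014, 0, 0, 0, 0], [-0.0022, 0.0015, 0, 0, 0, 0], [-0.0023, 0.0013, 0, 0, 0, 0], [-0.0024, 0.0012, 0, 0, 0, 0], [-0.0025, 0.001, 0, 0, 0, 0], [-0.0025, 0.0009, 0, 0, 0, 0]]}}

```text
time: 10.05
ee_pos: [0.4641, -0.1382, 0.2545]
eef_rot: [-0.706, 0.708, -0.002, -0.0]
ft_force: [9.2, -7.9, -6.2]
width: 0.0167
```

{"fn": "step_arm", "kwargs": {"commands": [[-0.0026, 0.0007, 0, 0, 0, 0], [-0.0026, 0.0006, 0, 0, 0, 0], [-0.0026, 0.0004, 0, 0, 0, 0], [-0.0027, 0.0003, 0, 0, 0, 0], [-0.0027, 0.0001, 0, 0, 0, 0], [-0.0027, 0, 0, 0, 0, 0]]}}

```text
time: 10.65
ee_pos: [0.4609, -0.1234, 0.2544]
eef_rot: [-0.706, 0.708, -0.002, -0.002]
ft_force: [1.5, -11.0, -2.7]
width: 0.0172
```

Run:
```python
from h import *
stat()
```

```text
t 10.65 ee [ 0.4609 -0.1234  0.2544] ang -3.100 r 0.0450 F [  1.5 -11.   -2.7] Ft(ccw+) 11.0 Fr -1.0 w 0.0172
```

{"fn": "step_arm", "kwargs": {"commands": [[-0.0027, -0.0002, 0, 0, 0, 0], [-0.0026, -0.0004, 0, 0, 0, 0], [-0.0026, -0.0005, 0, 0, 0, 0], [-0.0026, -0.0007, 0, 0, 0, 0], [-0.0025, -0.0008, 0, 0, 0, 0], [-0.0025, -0.001, 0, 0, 0, 0]]}}

```text
time: 11.25
ee_pos: [0.4631, -0.108, 0.2544]
eef_rot: [-0.706, 0.709, -0.001, -0.003]
ft_force: [-6.7, -10.6, 2.8]
width: 0.0165
```

{"fn": "step_arm", "kwargs": {"commands": [[-0.0024, -0.0011, 0, 0, 0, 0], [-0.0023, -0.0013, 0, 0, 0, 0], [-0.0023, -0.0014, 0, 0, 0, 0], [-0.0022, -0.0015, 0, 0, 0, 0], [-0.0021, -0.0017, 0, 0, 0, 0], [-0.002, -0.0018, 0, 0, 0, 0]]}}

```text
time: 11.85
ee_pos: [0.471, -0.0933, 0.2543]
eef_rot: [-0.706, 0.708, 0.001, -0.003]
ft_force: [-12.4, -3.8, 6.1]
width: 0.0164
```

Run:
```python
from h import *
stat()
for i in range(14): arc(-3.91-.15*i,-3.91-.15*(i+1),3,r=.0445)
```

```text
t 11.85 ee [ 0.471  -0.0933  0.2543] ang 2.461 r 0.0448 F [-12.4  -3.8   6.1] Ft(ccw+) 10.8 Fr 7.3 w 0.0164
[[-0.0016, -0.0016, 0, 0, 0, 0], [-0.0015, -0.0017, 0, 0, 0, 0], [-0.0014, -0.0017, 0, 0, 0, 0]] end cmd [ 0.4788 -0.0861]
[[-0.0013, -0.0018, 0, 0, 0, 0], [-0.0012, -0.0019, 0, 0, 0, 0], [-0.0011, -0.0019, 0, 0, 0, 0]] end cmd [ 0.4844 -0.0825]
[[-0.0010, -0.0020, 0, 0, 0, 0], [-0.0009, -0.0020, 0, 0, 0, 0], [-0.0008, -0.0021, 0, 0, 0, 0]] end cmd [ 0.4904 -0.0797]
[[-0.0007, -0.0021, 0, 0, 0, 0], [-0.0006, -0.0021, 0, 0, 0, 0], [-0.0005, -0.0022, 0, 0, 0, 0]] end cmd [ 0.4969 -0.0779]
[[-0.0004, -0.0022, 0, 0, 0, 0], [-0.0003, -0.0022, 0, 0, 0, 0], [-0.0002, -0.0022, 0, 0, 0, 0]] end cmd [ 0.5035 -0.0771]
[[-0.0001, -0.0022, 0, 0, 0, 0], [0.0001, -0.0022, 0, 0, 0, 0], [0.0002, -0.0022, 0, 0, 0, 0]] end cmd [ 0.5101 -0.0772]
[[0.0003, -0.0022, 0, 0, 0, 0], [0.0004, -0.0022, 0, 0, 0, 0], [0.0005, -0.0022, 0, 0, 0, 0]] end cmd [ 0.5167 -0.0784]
[[0.0006, -0.0021, 0, 0, 0, 0], [0.0007, -0.0021, 0, 0, 0, 0], [0.0008, -0.0021, 0, 0, 0, 0]] end cmd [ 0.523  -0.0805]
[[0.0009, -0.0020, 0, 0, 0, 0], [0.0010, -0.0020, 0, 0, 0, 0], [0.0011, -0.0019, 0, 0, 0, 0]] end cmd [ 0.529  -0.0835]
[[0.0012, -0.0019, 0, 0, 0, 0], [0.0013, -0.0018, 0, 0, 0, 0], [0.0014, -0.0017, 0, 0, 0, 0]] end cmd [ 0.5344 -0.0874]
[[0.0015, -0.0017, 0, 0, 0, 0], [0.0016, -0.0016, 0, 0, 0, 0], [0.0016, -0.0015, 0, 0, 0, 0]] end cmd [ 0.5392 -0.0921]
[[0.0017, -0.0014, 0, 0, 0, 0], [0.0018, -0.0013, 0, 0, 0, 0], [0.0018, -0.0013, 0, 0, 0, 0]] end cmd [ 0.5432 -0.0974]
[[0.0019, -0.0012, 0, 0, 0, 0], [0.0020, -0.0011, 0, 0, 0, 0], [0.0020, -0.0010, 0, 0, 0, 0]] end cmd [ 0.5464 -0.1032]
[[0.0021, -0.0009, 0, 0, 0, 0], [0.0021, -0.0008, 0, 0, 0, 0], [0.0021, -0.0007, 0, 0, 0, 0]] end cmd [ 0.5486 -0.1095]
```

{"fn": "step_arm", "kwargs": {"commands": [[-0.0016, -0.0016, 0, 0, 0, 0], [-0.0015, -0.0017, 0, 0, 0, 0], [-0.0014, -0.0017, 0, 0, 0, 0]]}}

```text
time: 12.15
ee_pos: [0.4759, -0.088, 0.2543]
eef_rot: [-0.706, 0.708, 0.001, -0.003]
ft_force: [-13.9, -2.4, 6.3]
width: 0.0168
```

```bash
python3 -c "from h import *;stat()"
```

```text
t 12.15 ee [ 0.4759 -0.088   0.2543] ang 2.300 r 0.0449 F [-13.9  -2.4   6.3] Ft(ccw+) 12.0 Fr 7.5 w 0.0168
```

{"fn": "step_arm", "kwargs": {"commands": [[-0.0013, -0.0018, 0, 0, 0, 0], [-0.0012, -0.0019, 0, 0, 0, 0], [-0.0011, -0.0019, 0, 0, 0, 0]]}}

```text
time: 12.45
ee_pos: [0.4815, -0.0837, 0.2543]
eef_rot: [-0.707, 0.708, 0.001, -0.003]
ft_force: [-14.0, 0.1, 7.8]
width: 0.0167
```

```bash
python3 -c "from h import *;stat()"
```

```text
t 12.45 ee [ 0.4815 -0.0837  0.2543] ang 2.142 r 0.0450 F [-14.    0.1   7.8] Ft(ccw+) 11.7 Fr 7.7 w 0.0167
```

{"fn": "step_arm", "kwargs": {"commands": [[-0.001, -0.002, 0, 0, 0, 0], [-0.0009, -0.002, 0, 0, 0, 0], [-0.0008, -0.0021, 0, 0, 0, 0]]}}

```text
time: 12.75
ee_pos: [0.4877, -0.0803, 0.2543]
eef_rot: [-0.707, 0.707, 0.002, -0.002]
ft_force: [-14.1, 3.3, 7.9]
width: 0.0169
```

```bash
python3 -c "from h import *;stat()"
```

```text
t 12.75 ee [ 0.4877 -0.0803  0.2543] ang 1.985 r 0.0450 F [-14.1   3.3   7.9] Ft(ccw+) 11.5 Fr 8.7 w 0.0169
```

{"fn": "step_arm", "kwargs": {"commands": [[-0.001, -0.0021, 0, 0, 0, 0], [-0.0008, -0.0021, 0, 0, 0, 0], [-0.0006, -0.0022, 0, 0, 0, 0]]}}

```text
time: 13.05
ee_pos: [0.4943, -0.0777, 0.2542]
eef_rot: [-0.707, 0.707, 0.002, -0.002]
ft_force: [-13.1, 2.3, 5.8]
width: 0.0167
```

{"fn": "step_arm", "kwargs": {"commands": [[-0.0004, -0.0022, 0, 0, 0, 0], [-0.0003, -0.0022, 0, 0, 0, 0], [-0.0002, -0.0022, 0, 0, 0, 0]]}}

```text
time: 13.35
ee_pos: [0.501, -0.0764, 0.2542]
eef_rot: [-0.707, 0.707, 0.002, -0.002]
ft_force: [-11.9, 3.9, 6.8]
width: 0.017
```

{"fn": "step_arm", "kwargs": {"commands": [[-0.0001, -0.0022, 0, 0, 0, 0], [0.0001, -0.0022, 0, 0, 0, 0], [0.0002, -0.0022, 0, 0, 0, 0]]}}

```text
time: 13.65
ee_pos: [0.5077, -0.0761, 0.2542]
eef_rot: [0.707, -0.707, -0.002, 0.002]
ft_force: [-11.6, 4.8, 5.9]
width: 0.017
```

{"fn": "step_arm", "kwargs": {"commands": [[0.0003, -0.0022, 0, 0, 0, 0], [0.0004, -0.0022, 0, 0, 0, 0], [0.0005, -0.0022, 0, 0, 0, 0]]}}

```text
time: 13.95
ee_pos: [0.5145, -0.0768, 0.2542]
eef_rot: [0.707, -0.707, -0.002, 0.001]
ft_force: [-10.2, 5.9, 4.7]
width: 0.0166
```

{"fn": "step_arm", "kwargs": {"commands": [[0.0006, -0.0021, 0, 0, 0, 0], [0.0007, -0.0021, 0, 0, 0, 0], [0.0008, -0.0021, 0, 0, 0, 0]]}}

```text
time: 14.25
ee_pos: [0.521, -0.0786, 0.2542]
eef_rot: [0.708, -0.707, -0.002, 0.001]
ft_force: [-9.7, 7.5, 5.3]
width: 0.0165
```

{"fn": "step_arm", "kwargs": {"commands": [[0.0009, -0.002, 0, 0, 0, 0], [0.001, -0.002, 0, 0, 0, 0], [0.0011, -0.0019, 0, 0, 0, 0]]}}

```text
time: 14.55
ee_pos: [0.5271, -0.0813, 0.2542]
eef_rot: [0.708, -0.706, -0.002, 0.001]
ft_force: [-7.8, 8.9, 3.7]
width: 0.0171
```

{"fn": "step_arm", "kwargs": {"commands": [[0.0012, -0.0019, 0, 0, 0, 0], [0.0013, -0.0018, 0, 0, 0, 0], [0.0014, -0.0017, 0, 0, 0, 0]]}}

```text
time: 14.85
ee_pos: [0.5327, -0.0848, 0.2542]
eef_rot: [0.708, -0.706, -0.002, 0.001]
ft_force: [-7.0, 9.0, 2.9]
width: 0.0168
```

{"fn": "step_arm", "kwargs": {"commands": [[0.0015, -0.0017, 0, 0, 0, 0], [0.0016, -0.0016, 0, 0, 0, 0], [0.0016, -0.0015, 0, 0, 0, 0]]}}

```text
time: 15.15
ee_pos: [0.5377, -0.0892, 0.2542]
eef_rot: [0.708, -0.706, -0.002, 0.0]
ft_force: [-6.3, 10.8, 2.7]
width: 0.0165
```

{"fn": "step_arm", "kwargs": {"commands": [[0.0017, -0.0014, 0, 0, 0, 0], [0.0018, -0.0013, 0, 0, 0, 0], [0.0018, -0.0013, 0, 0, 0, 0]]}}

```text
time: 15.45
ee_pos: [0.542, -0.0942, 0.2542]
eef_rot: [0.708, -0.706, -0.002, -0.0]
ft_force: [-5.3, 10.9, 1.6]
width: 0.017
```

Run:
```python
from h import *
stat()
for i in range(14,28): arc(-3.91-.15*i,-3.91-.15*(i+1),3,r=.0447)
```

```text
t 15.45 ee [ 0.542  -0.0942  0.2542] ang 0.647 r 0.0454 F [-5.3 10.9  1.6] Ft(ccw+) 11.9 Fr 2.4 w 0.0170
[[0.0022, -0.0005, 0, 0, 0, 0], [0.0022, -0.0004, 0, 0, 0, 0], [0.0022, -0.0003, 0, 0, 0, 0]] end cmd [ 0.5502 -0.116 ]
[[0.0022, -0.0002, 0, 0, 0, 0], [0.0022, -0.0001, 0, 0, 0, 0], [0.0022, 0.0000, 0, 0, 0, 0]] end cmd [ 0.5505 -0.1227]
[[0.0022, 0.0001, 0, 0, 0, 0], [0.0022, 0.0002, 0, 0, 0, 0], [0.0022, 0.0003, 0, 0, 0, 0]] end cmd [ 0.5498 -0.1294]
[[0.0022, 0.0004, 0, 0, 0, 0], [0.0022, 0.0006, 0, 0, 0, 0], [0.0021, 0.0007, 0, 0, 0, 0]] end cmd [ 0.5481 -0.1358]
[[0.0021, 0.0008, 0, 0, 0, 0], [0.0021, 0.0009, 0, 0, 0, 0], [0.0020, 0.0010, 0, 0, 0, 0]] end cmd [ 0.5455 -0.142 ]
[[0.0020, 0.0011, 0, 0, 0, 0], [0.0019, 0.0012, 0, 0, 0, 0], [0.0018, 0.0013, 0, 0, 0, 0]] end cmd [ 0.542  -0.1477]
[[0.0018, 0.0014, 0, 0, 0, 0], [0.0017, 0.0014, 0, 0, 0, 0], [0.0016, 0.0015, 0, 0, 0, 0]] end cmd [ 0.5377 -0.1528]
[[0.0016, 0.0016, 0, 0, 0, 0], [0.0015, 0.0017, 0, 0, 0, 0], [0.0014, 0.0018, 0, 0, 0, 0]] end cmd [ 0.5326 -0.1572]
[[0.0013, 0.0018, 0, 0, 0, 0], [0.0012, 0.0019, 0, 0, 0, 0], [0.0011, 0.0019, 0, 0, 0, 0]] end cmd [ 0.527  -0.1609]
[[0.0010, 0.0020, 0, 0, 0, 0], [0.0009, 0.0020, 0, 0, 0, 0], [0.0008, 0.0021, 0, 0, 0, 0]] end cmd [ 0.5209 -0.1636]
[[0.0007, 0.0021, 0, 0, 0, 0], [0.0006, 0.0022, 0, 0, 0, 0], [0.0005, 0.0022, 0, 0, 0, 0]] end cmd [ 0.5144 -0.1654]
[[0.0004, 0.0022, 0, 0, 0, 0], [0.0003, 0.0022, 0, 0, 0, 0], [0.0002, 0.0022, 0, 0, 0, 0]] end cmd [ 0.5078 -0.1662]
[[0.0000, 0.0022, 0, 0, 0, 0], [-0.0001, 0.0022, 0, 0, 0, 0], [-0.0002, 0.0022, 0, 0, 0, 0]] end cmd [ 0.5011 -0.1659]
[[-0.0003, 0.0022, 0, 0, 0, 0], [-0.0004, 0.0022, 0, 0, 0, 0], [-0.0005, 0.0022, 0, 0, 0, 0]] end cmd [ 0.4945 -0.1647]
```

{"fn": "step_arm", "kwargs": {"commands": [[0.0019, -0.0012, 0, 0, 0, 0], [0.002, -0.0011, 0, 0, 0, 0], [0.002, -0.001, 0, 0, 0, 0]]}}

```text
time: 15.75
ee_pos: [0.5456, -0.0999, 0.2543]
eef_rot: [0.708, -0.706, -0.002, -0.0]
ft_force: [-3.7, 11.8, 0.9]
width: 0.0166
```

{"fn": "step_arm", "kwargs": {"commands": [[0.0021, -0.0009, 0, 0, 0, 0], [0.0021, -0.0008, 0, 0, 0, 0], [0.0021, -0.0007, 0, 0, 0, 0]]}}

```text
time: 16.05
ee_pos: [0.5482, -0.106, 0.2543]
eef_rot: [0.708, -0.706, -0.002, -0.001]
ft_force: [-1.2, 12.0, -0.0]
width: 0.0163
```

{"fn": "step_arm", "kwargs": {"commands": [[0.0022, -0.0005, 0, 0, 0, 0], [0.0022, -0.0004, 0, 0, 0, 0], [0.0022, -0.0003, 0, 0, 0, 0]]}}

```text
time: 16.35
ee_pos: [0.5499, -0.1125, 0.2544]
eef_rot: [0.708, -0.706, -0.001, -0.001]
ft_force: [0.5, 11.7, -0.0]
width: 0.0166
```

{"fn": "step_arm", "kwargs": {"commands": [[0.0022, -0.0002, 0, 0, 0, 0], [0.0022, -0.0001, 0, 0, 0, 0], [0.0022, 0, 0, 0, 0, 0]]}}

```text
time: 16.65
ee_pos: [0.5505, -0.119, 0.2545]
eef_rot: [0.708, -0.706, -0.001, -0.001]
ft_force: [2.1, 12.0, -0.4]
width: 0.0168
```

Ft is about 11.9, so the stem still turns freely.

{"fn": "step_arm", "kwargs": {"commands": [[0.0022, 0.0001, 0, 0, 0, 0], [0.0022, 0.0002, 0, 0, 0, 0], [0.0022, 0.0003, 0, 0, 0, 0]]}}

```text
time: 16.95
ee_pos: [0.5504, -0.1242, 0.2546]
eef_rot: [0.709, -0.705, -0.001, -0.002]
ft_force: [4.1, 20.0, 0.1]
width: 0.0169
```

Ft jumped to about 20 N, so the burrs are touching. I'll ease the command back slightly and pause.

{"fn": "step_arm", "kwargs": {"commands": [[-0.0015, 0, 0, 0, 0, 0], [0, 0, 0, 0, 0, 0], [0, 0, 0, 0, 0, 0], [0, 0, 0, 0, 0, 0], [0, 0, 0, 0, 0, 0], [0, 0, 0, 0, 0, 0], [0, 0, 0, 0, 0, 0], [0, 0, 0, 0, 0, 0], [0, 0, 0, 0, 0, 0], [0, 0, 0, 0, 0, 0]]}}

```text
time: 17.95
ee_pos: [0.5504, -0.1235, 0.2546]
eef_rot: [0.709, -0.706, -0.001, -0.002]
ft_force: [4.4, 13.1, -0.5]
width: 0.0169
```

Run:
```python
from h import *
stat()
arc(-.115,-.115+.12*6,12,cmd=[.5498,-.1279],r=.0450)
```

```text
t 17.95 ee [ 0.5504 -0.1235  0.2546] ang -0.045 r 0.0446 F [ 4.4 13.1 -0.5] Ft(ccw+) 13.3 Fr 3.8 w 0.0169
[[-0.0039, -0.0009, 0, 0, 0, 0], [-0.0027, -0.0001, 0, 0, 0, 0], [-0.0027, 0.0001, 0, 0, 0, 0], [-0.0027, 0.0003, 0, 0, 0, 0], [-0.0027, 0.0004, 0, 0, 0, 0], [-0.0026, 0.0006, 0, 0, 0, 0], [-0.0026, 0.0007, 0, 0, 0, 0], [-0.0025, 0.0009, 0, 0, 0, 0], [-0.0025, 0.0010, 0, 0, 0, 0], [-0.0024, 0.0012, 0, 0, 0, 0], [-0.0023, 0.0013, 0, 0, 0, 0], [-0.0023, 0.0015, 0, 0, 0, 0]] end cmd [ 0.5428 -0.0959]
```

{"fn": "step_arm", "kwargs": {"commands": [[-0.0039, -0.0009, 0, 0, 0, 0], [-0.0027, -0.0001, 0, 0, 0, 0], [-0.0027, 0.0001, 0, 0, 0, 0], [-0.0027, 0.0003, 0, 0, 0, 0], [-0.0027, 0.0004, 0, 0, 0, 0], [-0.0026, 0.0006, 0, 0, 0, 0], [-0.0026, 0.0007, 0, 0, 0, 0], [-0.0025, 0.0009, 0, 0, 0, 0], [-0.0025, 0.001, 0, 0, 0, 0], [-0.0024, 0.0012, 0, 0, 0, 0], [-0.0023, 0.0013, 0, 0, 0, 0], [-0.0023, 0.0015, 0, 0, 0, 0]]}}

```text
time: 19.15
ee_pos: [0.5425, -0.0951, 0.2544]
eef_rot: [0.707, -0.707, 0.0, -0.0]
ft_force: [2.5, 1.5, 2.9]
width: 0.017
```

Run:
```python
from h import *
stat()
arc(.605,1.205,10,r=.0450)
for i in range(10): arc(1.205+.15*i,1.205+.15*(i+1),3,r=.045)
```

```text
t 19.15 ee [ 0.5425 -0.0951  0.2544] ang 0.624 r 0.0452 F [2.5 1.5 2.9] Ft(ccw+) -0.2 Fr 2.9 w 0.0170
[[-0.0022, 0.0016, 0, 0, 0, 0], [-0.0021, 0.0017, 0, 0, 0, 0], [-0.0020, 0.0019, 0, 0, 0, 0], [-0.0019, 0.0020, 0, 0, 0, 0], [-0.0017, 0.0021, 0, 0, 0, 0], [-0.0016, 0.0022, 0, 0, 0, 0], [-0.0015, 0.0023, 0, 0, 0, 0], [-0.0013, 0.0023, 0, 0, 0, 0], [-0.0012, 0.0024, 0, 0, 0, 0], [-0.0010, 0.0025, 0, 0, 0, 0]] end cmd [ 0.5219 -0.0795]
[[-0.0008, 0.0021, 0, 0, 0, 0], [-0.0006, 0.0022, 0, 0, 0, 0], [-0.0005, 0.0022, 0, 0, 0, 0]] end cmd [ 0.5154 -0.0775]
[[-0.0004, 0.0022, 0, 0, 0, 0], [-0.0003, 0.0022, 0, 0, 0, 0], [-0.0002, 0.0022, 0, 0, 0, 0]] end cmd [ 0.5088 -0.0766]
[[-0.0001, 0.0022, 0, 0, 0, 0], [0.0000, 0.0022, 0, 0, 0, 0], [0.0001, 0.0022, 0, 0, 0, 0]] end cmd [ 0.502  -0.0767]
[[0.0002, 0.0022, 0, 0, 0, 0], [0.0004, 0.0022, 0, 0, 0, 0], [0.0005, 0.0022, 0, 0, 0, 0]] end cmd [ 0.4954 -0.0777]
[[0.0006, 0.0022, 0, 0, 0, 0], [0.0007, 0.0021, 0, 0, 0, 0], [0.0008, 0.0021, 0, 0, 0, 0]] end cmd [ 0.4889 -0.0798]
[[0.0009, 0.0021, 0, 0, 0, 0], [0.0010, 0.0020, 0, 0, 0, 0], [0.0011, 0.0020, 0, 0, 0, 0]] end cmd [ 0.4829 -0.0828]
[[0.0012, 0.0019, 0, 0, 0, 0], [0.0013, 0.0018, 0, 0, 0, 0], [0.0014, 0.0018, 0, 0, 0, 0]] end cmd [ 0.4774 -0.0866]
[[0.0015, 0.0017, 0, 0, 0, 0], [0.0015, 0.0016, 0, 0, 0, 0], [0.0016, 0.0016, 0, 0, 0, 0]] end cmd [ 0.4725 -0.0913]
[[0.0017, 0.0015, 0, 0, 0, 0], [0.0018, 0.0014, 0, 0, 0, 0], [0.0018, 0.0013, 0, 0, 0, 0]] end cmd [ 0.4683 -0.0966]
[[0.0019, 0.0012, 0, 0, 0, 0], [0.0020, 0.0011, 0, 0, 0, 0], [0.0020, 0.0010, 0, 0, 0, 0]] end cmd [ 0.465  -0.1025]
```

{"fn": "step_arm", "kwargs": {"commands": [[-0.0022, 0.0016, 0, 0, 0, 0], [-0.0021, 0.0017, 0, 0, 0, 0], [-0.002, 0.0019, 0, 0, 0, 0], [-0.0019, 0.002, 0, 0, 0, 0], [-0.0017, 0.0021, 0, 0, 0, 0], [-0.0016, 0.0022, 0, 0, 0, 0], [-0.0015, 0.0023, 0, 0, 0, 0], [-0.0013, 0.0023, 0, 0, 0, 0], [-0.0012, 0.0024, 0, 0, 0, 0], [-0.001, 0.0025, 0, 0, 0, 0]]}}

```text
time: 20.15
ee_pos: [0.5213, -0.0788, 0.2543]
eef_rot: [0.707, -0.707, -0.0, 0.0]
ft_force: [1.8, 2.6, 2.3]
width: 0.0169
```

{"fn": "step_arm", "kwargs": {"commands": [[-0.0008, 0.0021, 0, 0, 0, 0], [-0.0006, 0.0022, 0, 0, 0, 0], [-0.0005, 0.0022, 0, 0, 0, 0]]}}

```text
time: 20.45
ee_pos: [0.5148, -0.0769, 0.2542]
eef_rot: [0.707, -0.707, -0.0, 0.0]
ft_force: [0.7, 2.5, 3.7]
width: 0.0167
```

{"fn": "step_arm", "kwargs": {"commands": [[-0.0004, 0.0022, 0, 0, 0, 0], [-0.0003, 0.0022, 0, 0, 0, 0], [-0.0002, 0.0022, 0, 0, 0, 0]]}}

```text
time: 20.75
ee_pos: [0.5102, -0.0764, 0.2545]
eef_rot: [0.707, -0.707, 0.002, -0.002]
ft_force: [11.7, 1.2, -1.0]
width: 0.0166
```

{"fn": "step_arm", "kwargs": {"commands": [[-0.0001, 0.0022, 0, 0, 0, 0], [0, 0.0022, 0, 0, 0, 0], [0.0001, 0.0022, 0, 0, 0, 0]]}}

```text
time: 21.05
ee_pos: [0.5035, -0.0761, 0.2545]
eef_rot: [0.707, -0.707, 0.001, -0.002]
ft_force: [11.0, 2.1, -2.0]
width: 0.0168
```

{"fn": "step_arm", "kwargs": {"commands": [[0.0002, 0.0022, 0, 0, 0, 0], [0.0004, 0.0022, 0, 0, 0, 0], [0.0005, 0.0022, 0, 0, 0, 0]]}}

```text
time: 21.35
ee_pos: [0.4968, -0.0769, 0.2544]
eef_rot: [0.707, -0.707, 0.001, -0.002]
ft_force: [12.0, 4.0, -2.5]
width: 0.0164
```

{"fn": "step_arm", "kwargs": {"commands": [[0.0006, 0.0022, 0, 0, 0, 0], [0.0007, 0.0021, 0, 0, 0, 0], [0.0008, 0.0021, 0, 0, 0, 0]]}}

```text
time: 21.65
ee_pos: [0.4903, -0.0787, 0.2544]
eef_rot: [0.707, -0.707, 0.001, -0.002]
ft_force: [11.0, 5.3, -1.7]
width: 0.017
```

The stem bit at an angle of about 1.43 (±0.03) rad. The force went from 0 to 11 N there, and the play is about 1.47 rad. The target is 1.43 + 2π.

Run:
```python
from h import *
stat()
s=5.793/7
for i in range(7): arc(1.955+s*i,1.955+s*(i+1),12,r=.045)
```

```text
t 21.65 ee [ 0.4903 -0.0787  0.2544] ang 1.917 r 0.0455 F [11.   5.3 -1.7] Ft(ccw+) -12.1 Fr 1.3 w 0.0170
[[0.0013, 0.0028, 0, 0, 0, 0], [0.0015, 0.0027, 0, 0, 0, 0], [0.0016, 0.0026, 0, 0, 0, 0], [0.0018, 0.0025, 0, 0, 0, 0], [0.0020, 0.0024, 0, 0, 0, 0], [0.0021, 0.0022, 0, 0, 0, 0], [0.0023, 0.0021, 0, 0, 0, 0], [0.0024, 0.0019, 0, 0, 0, 0], [0.0026, 0.0018, 0, 0, 0, 0], [0.0027, 0.0016, 0, 0, 0, 0], [0.0028, 0.0014, 0, 0, 0, 0], [0.0029, 0.0012, 0, 0, 0, 0]] end cmd [ 0.4637 -0.1057]
[[0.0029, 0.0010, 0, 0, 0, 0], [0.0030, 0.0008, 0, 0, 0, 0], [0.0030, 0.0006, 0, 0, 0, 0], [0.0031, 0.0004, 0, 0, 0, 0], [0.0031, 0.0002, 0, 0, 0, 0], [0.0031, -0.0001, 0, 0, 0, 0], [0.0031, -0.0003, 0, 0, 0, 0], [0.0031, -0.0005, 0, 0, 0, 0], [0.0030, -0.0007, 0, 0, 0, 0], [0.0030, -0.0009, 0, 0, 0, 0], [0.0029, -0.0011, 0, 0, 0, 0], [0.0028, -0.0013, 0, 0, 0, 0]] end cmd [ 0.4656 -0.1418]
[[0.0027, -0.0015, 0, 0, 0, 0], [0.0026, -0.0017, 0, 0, 0, 0], [0.0025, -0.0019, 0, 0, 0, 0], [0.0024, -0.0020, 0, 0, 0, 0], [0.0022, -0.0022, 0, 0, 0, 0], [0.0021, -0.0023, 0, 0, 0, 0], [0.0019, -0.0025, 0, 0, 0,
[... 1100 characters left out ...]
.0031, 0.0002, 0, 0, 0, 0], [-0.0031, 0.0004, 0, 0, 0, 0], [-0.0030, 0.0006, 0, 0, 0, 0], [-0.0030, 0.0008, 0, 0, 0, 0], [-0.0029, 0.0010, 0, 0, 0, 0], [-0.0029, 0.0012, 0, 0, 0, 0], [-0.0028, 0.0014, 0, 0, 0, 0], [-0.0027, 0.0016, 0, 0, 0, 0], [-0.0026, 0.0018, 0, 0, 0, 0]] end cmd [ 0.542  -0.0947]
[[-0.0024, 0.0019, 0, 0, 0, 0], [-0.0023, 0.0021, 0, 0, 0, 0], [-0.0021, 0.0022, 0, 0, 0, 0], [-0.0020, 0.0024, 0, 0, 0, 0], [-0.0018, 0.0025, 0, 0, 0, 0], [-0.0016, 0.0026, 0, 0, 0, 0], [-0.0014, 0.0027, 0, 0, 0, 0], [-0.0013, 0.0028, 0, 0, 0, 0], [-0.0011, 0.0029, 0, 0, 0, 0], [-0.0009, 0.0030, 0, 0, 0, 0], [-0.0006, 0.0030, 0, 0, 0, 0], [-0.0004, 0.0031, 0, 0, 0, 0]] end cmd [ 0.5106 -0.0768]
```

{"fn": "step_arm", "kwargs": {"commands": [[0.0013, 0.0028, 0, 0, 0, 0], [0.0015, 0.0027, 0, 0, 0, 0], [0.0016, 0.0026, 0, 0, 0, 0], [0.0018, 0.0025, 0, 0, 0, 0], [0.002, 0.0024, 0, 0, 0, 0], [0.0021, 0.0022, 0, 0, 0, 0], [0.0023, 0.0021, 0, 0, 0, 0], [0.0024, 0.0019, 0, 0, 0, 0], [0.0026, 0.0018, 0, 0, 0, 0], [0.0027, 0.0016, 0, 0, 0, 0], [0.0028, 0.0014, 0, 0, 0, 0], [0.0029, 0.0012, 0, 0, 0, 0]]}}

```text
time: 22.85
ee_pos: [0.4643, -0.1031, 0.2542]
eef_rot: [0.708, -0.706, -0.001, -0.001]
ft_force: [4.8, 10.0, 0.7]
width: 0.0165
```

{"fn": "step_arm", "kwargs": {"commands": [[0.0029, 0.001, 0, 0, 0, 0], [0.003, 0.0008, 0, 0, 0, 0], [0.003, 0.0006, 0, 0, 0, 0], [0.0031, 0.0004, 0, 0, 0, 0], [0.0031, 0.0002, 0, 0, 0, 0], [0.0031, -0.0001, 0, 0, 0, 0], [0.0031, -0.0003, 0, 0, 0, 0], [0.0031, -0.0005, 0, 0, 0, 0], [0.003, -0.0007, 0, 0, 0, 0], [0.003, -0.0009, 0, 0, 0, 0], [0.0029, -0.0011, 0, 0, 0, 0], [0.0028, -0.0013, 0, 0, 0, 0]]}}

```text
time: 24.05
ee_pos: [0.4646, -0.1394, 0.2539]
eef_rot: [0.708, -0.706, -0.002, 0.0]
ft_force: [-4.1, 10.4, 7.7]
width: 0.0166
```

```bash
python3 -c "from h import *;stat()"
```

```text
t 24.05 ee [ 0.4646 -0.1394  0.2539] ang -2.732 r 0.0450 F [-4.1 10.4  7.7] Ft(ccw+) -11.2 Fr -0.3 w 0.0166
```

Tracking well.

{"fn": "step_arm", "kwargs": {"commands": [[0.0027, -0.0015, 0, 0, 0, 0], [0.0026, -0.0017, 0, 0, 0, 0], [0.0025, -0.0019, 0, 0, 0, 0], [0.0024, -0.002, 0, 0, 0, 0], [0.0022, -0.0022, 0, 0, 0, 0], [0.0021, -0.0023, 0, 0, 0, 0], [0.0019, -0.0025, 0, 0, 0, 0], [0.0017, -0.0026, 0, 0, 0, 0], [0.0015, -0.0027, 0, 0, 0, 0], [0.0013, -0.0028, 0, 0, 0, 0], [0.0011, -0.0029, 0, 0, 0, 0], [0.0009, -0.003, 0, 0, 0, 0]]}}

```text
time: 25.25
ee_pos: [0.4914, -0.1639, 0.2538]
eef_rot: [0.707, -0.707, -0.002, 0.002]
ft_force: [-10.9, 5.3, 8.0]
width: 0.0164
```

{"fn": "step_arm", "kwargs": {"commands": [[0.0007, -0.003, 0, 0, 0, 0], [0.0005, -0.0031, 0, 0, 0, 0], [0.0003, -0.0031, 0, 0, 0, 0], [0.0001, -0.0031, 0, 0, 0, 0], [-0.0001, -0.0031, 0, 0, 0, 0], [-0.0003, -0.0031, 0, 0, 0, 0], [-0.0005, -0.0031, 0, 0, 0, 0], [-0.0007, -0.003, 0, 0, 0, 0], [-0.001, -0.003, 0, 0, 0, 0], [-0.0012, -0.0029, 0, 0, 0, 0], [-0.0013, -0.0028, 0, 0, 0, 0], [-0.0015, -0.0027, 0, 0, 0, 0]]}}

```text
time: 26.45
ee_pos: [0.5268, -0.1614, 0.2537]
eef_rot: [-0.706, 0.708, 0.001, -0.003]
ft_force: [-12.1, -3.5, 7.6]
width: 0.0169
```

```bash
python3 -c "from h import *;stat()"
```

```text
t 26.45 ee [ 0.5268 -0.1614  0.2537] ang -1.086 r 0.0451 F [-12.1  -3.5   7.6] Ft(ccw+) -12.3 Fr -2.6 w 0.0169
```

{"fn": "step_arm", "kwargs": {"commands": [[-0.0017, -0.0026, 0, 0, 0, 0], [-0.0019, -0.0025, 0, 0, 0, 0], [-0.0021, -0.0023, 0, 0, 0, 0], [-0.0022, -0.0022, 0, 0, 0, 0], [-0.0024, -0.002, 0, 0, 0, 0], [-0.0025, -0.0018, 0, 0, 0, 0], [-0.0026, -0.0017, 0, 0, 0, 0], [-0.0027, -0.0015, 0, 0, 0, 0], [-0.0028, -0.0013, 0, 0, 0, 0], [-0.0029, -0.0011, 0, 0, 0, 0], [-0.003, -0.0009, 0, 0, 0, 0], [-0.003, -0.0007, 0, 0, 0, 0]]}}

```text
time: 27.65
ee_pos: [0.5489, -0.1346, 0.2541]
eef_rot: [-0.705, 0.709, -0.001, -0.003]
ft_force: [-2.5, -11.1, 4.4]
width: 0.0165
```

{"fn": "step_arm", "kwargs": {"commands": [[-0.0031, -0.0005, 0, 0, 0, 0], [-0.0031, -0.0003, 0, 0, 0, 0], [-0.0031, -0.0001, 0, 0, 0, 0], [-0.0031, 0.0002, 0, 0, 0, 0], [-0.0031, 0.0004, 0, 0, 0, 0], [-0.003, 0.0006, 0, 0, 0, 0], [-0.003, 0.0008, 0, 0, 0, 0], [-0.0029, 0.001, 0, 0, 0, 0], [-0.0029, 0.0012, 0, 0, 0, 0], [-0.0028, 0.0014, 0, 0, 0, 0], [-0.0027, 0.0016, 0, 0, 0, 0], [-0.0026, 0.0018, 0, 0, 0, 0]]}}

```text
time: 28.85
ee_pos: [0.5436, -0.0975, 0.2547]
eef_rot: [-0.706, 0.708, -0.003, 0.0]
ft_force: [10.6, -7.2, -0.5]
width: 0.0166
```

```bash
python3 -c "from h import *;stat()"
```

```text
t 28.85 ee [ 0.5436 -0.0975  0.2547] ang 0.565 r 0.0448 F [10.6 -7.2 -0.5] Ft(ccw+) -11.7 Fr 5.1 w 0.0166
```

{"fn": "step_arm", "kwargs": {"commands": [[-0.0024, 0.0019, 0, 0, 0, 0], [-0.0023, 0.0021, 0, 0, 0, 0], [-0.0021, 0.0022, 0, 0, 0, 0], [-0.002, 0.0024, 0, 0, 0, 0], [-0.0018, 0.0025, 0, 0, 0, 0], [-0.0016, 0.0026, 0, 0, 0, 0], [-0.0014, 0.0027, 0, 0, 0, 0], [-0.0013, 0.0028, 0, 0, 0, 0], [-0.0011, 0.0029, 0, 0, 0, 0], [-0.0009, 0.003, 0, 0, 0, 0], [-0.0006, 0.003, 0, 0, 0, 0], [-0.0004, 0.0031, 0, 0, 0, 0]]}}

```text
time: 30.05
ee_pos: [0.5127, -0.0768, 0.2546]
eef_rot: [-0.707, 0.707, -0.002, 0.001]
ft_force: [12.1, 0.5, -2.0]
width: 0.0169
```

{"fn": "step_arm", "kwargs": {"commands": [[0, 0, 0, 0, 0, 0], [0, 0, 0, 0, 0, 0], [0, 0, 0, 0, 0, 0]]}}

```text
time: 30.35
ee_pos: [0.5123, -0.0766, 0.2545]
eef_rot: [0.707, -0.707, 0.001, -0.001]
ft_force: [9.2, 1.7, -0.8]
width: 0.017
```

```bash
python3 -c "from h import *;stat()"
```

```text
t 30.35 ee [ 0.5123 -0.0766  0.2545] ang 1.427 r 0.0454 F [ 9.2  1.7 -0.8] Ft(ccw+) -8.8 Fr 3.0 w 0.0170
```

The angle is now 1.427, one turn from the bite. I'll unload, open and lift.

{"fn": "step_arm", "kwargs": {"commands": [[0, -0.0015, 0, 0, 0, 0], [0, 0, 0, 0, 0, 0], [0, 0, 0, 0, 0, 0]]}}

```text
time: 30.65
ee_pos: [0.5129, -0.0765, 0.2543]
eef_rot: [0.707, -0.707, 0.001, -0.0]
ft_force: [5.4, 1.4, 2.3]
width: 0.0169
```

{"fn": "step_arm", "kwargs": {"commands": [[0, 0, 0, 0, 0, 0], [0, 0, 0, 0, 0, 0], [0, 0, 0, 0, 0, 0], [0, 0, 0, 0, 0, 0], [0, 0, 0, 0, 0, 0], [0, 0, 0, 0, 0, 0]], "gripper": 0.55}}

```text
time: 31.25
ee_pos: [0.5124, -0.0763, 0.2542]
eef_rot: [0.707, -0.707, -0.0, 0.0]
ft_force: [0.1, 0.5, -0.1]
width: 0.0469
```

{"fn": "step_arm", "kwargs": {"commands": [[0, 0, -0.01, 0, 0, 0], [0, 0, -0.02, 0, 0, 0], [0, 0, -0.03, 0, 0, 0], [0, 0, -0.03, 0, 0, 0], [0, 0, -0.03, 0, 0, 0], [0, 0.03, 0, 0, 0, 0], [0, 0.03, 0, 0, 0, 0], [0, 0, 0, 0, 0, 0], [0, 0, 0, 0, 0, 0]]}}

```text
time: 32.15
ee_pos: [0.4524, -0.0763, 0.3753]
eef_rot: [-0.707, 0.707, -0.001, 0.0]
ft_force: [0.5, 0.3, 0.4]
width: 0.0479
```

Run:
```python
from h import *
stat()
v=camera("wrist");w=camera("scene")
for b in red(v)[1]: p=onplane("wrist",*b[1],.28);print(b,p,np.arctan2(*(p[:2]-H)[::-1]))
cv2.imwrite("pics/end.png",np.hstack([cv2.resize(v,(400,300)),cv2.resize(w,(400,300))])[...,::-1])
```

```text
t 32.15 ee [ 0.4524 -0.0763  0.3753] ang 2.440 r 0.0700 F [0.5 0.3 0.4] Ft(ccw+) -0.5 Fr -0.2 w 0.0479
([242, 118, 20, 20, 287], [251.5, 127.7]) [ 0.51371228 -0.07717418  0.28      ] 1.3941540865267594
([287, 154, 3, 10, 30], [288.0, 158.5]) [ 0.48493224 -0.11211145  0.28      ] 2.7188161174706096
```

View pics/end.png

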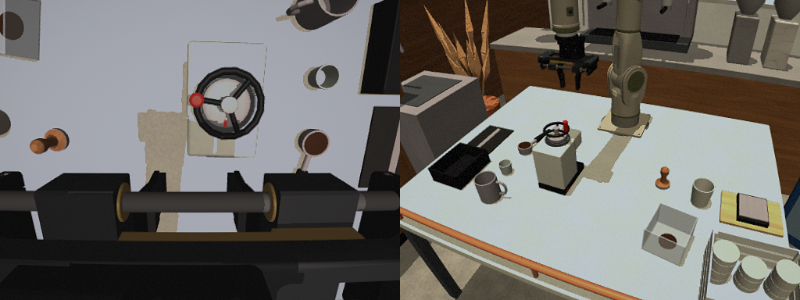

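The wheel is released with its handle at 1.39 rad by the camera. The arm is clear and the other objects look as they were at the start.

```bash
python3 -c "from h import *;print(close_job())"
```

```text
the job is handed in; nothing more can be done
None
```

The grinder is zeroed and the job is handed in. I finished at about 32 s of the 67 s allowed.

- **Closing:** I held the crank and wound clockwise through the play, then turned the stem against a steady 11–12 N. When the burrs met, the resistance jumped to about 20 N, below the roughly 25 N at which they jam. I eased the arm back slightly and held there for 1 s at about 13 N.
- **Opening:** Winding back counter-clockwise, I took up about 1.47 rad of play. The stem bit at a handle angle of 1.43 rad (±0.03), where the force went from 0 to 11 N. I wound one full turn from there and stopped at 1.427 rad.
- **Release:** I unloaded the wheel, opened the fingers and lifted clear. The tool force then read about zero.

**Last checks:** After release, the wrist camera put the handle at 1.39 rad, which agrees with 1.427 to about 0.04 rad; the tolerance is 0.785 rad. The other objects looked unmoved in the last pictures, judged by eye only.

**What went wrong or disagreed:**
- **First grasp:** It missed. The fingers closed over the top of the handle and pressed on it with about 6 N.
- **Fingertip height:** The tips appear to reach about 26 mm less far down than the stated tool geometry. I went about 20 mm lower and the second grasp held.
- **Burr contact:** I stepped towards contact 0.15 rad at a time. From the 8.5 N rise, the burrs were pressed about 0.12–0.17 rad past first touch.

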